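# Tare the bench scale with the stylus

## Robot

A 7-joint arm with a two-finger parallel gripper is mounted at the origin on the work surface. World frame = base frame: x ahead of the robot, y to its left, z up, the work surface at z = 0. Lengths are in m, angles in rad, forces in N, time in s.
With the tool pointing down it reaches from about 0.4 to 0.85 m from the base axis. Payload 4.5 kg.
Tool frame: the origin (TCP) lies at the very end of the fingers, on their centre line; the grasp point (between the pads) lies robot.hold_point_z behind it (robot.hold_point_z is the distance from the TCP to the grasp point, in m); z points along the fingers, y is the direction in which the jaws open and shut (so a half turn about z gives the same grasp; the last joint's range is limited). The gripper opens to 88 mm and grips with 3 to 60 N. Pads are 18 mm wide; open, the fingers measure 123 mm over their backs; the gripper's body (75 mm by 187 mm) begins 45 mm behind the grasp point.
Start: joints at [-1.147, 0.689, -0.195, 1.565, 0.157, 0.902, -0.215], TCP at [0.237, 0.578, 0.239] pointing down, gripper open.
Joint ranges: [-3.01, 3.01], [-0.46, 2.08], [-1.47, 1.51], [0.13, 2.56], [-1, 4.14], [0.04, 2.09], [-2.66, 2.66]. Speed limits (rad/s): [2.57, 2.57, 3.14, 3.14, 3.14, 3.14, 3.14].

## Interface

Orientations are given as [roll, pitch, yaw] about the fixed x, y, z axes, in that order (R = Rz(yaw) Ry(pitch) Rx(roll)).
In Python, from cell import robot, effector, optics, recognise, place_of gives the robot as it stands. The module is installed in compiled form; this text tells all that it offers. Calls block until the motion is done:
- robot.reach(position, orientation): joint-space move of the TCP to a pose.
- robot.servo_line(position, velocity=0.15, attitude=None, threshold=None): straight line of the TCP; attitude=None keeps the orientation; velocity is the mean speed in m/s. With threshold (N) it stops when the force on the tool has changed by that much, and returns True; else False.
- robot.move_j(angles): joint-space move.
- effector.set_gripper(opening, strength=None): opening from 0.0 (shut) to 1.0 (fully open); strength is the grip in N (None keeps the last); returns when the fingers have stopped.
- robot.dwell(seconds).
- robot.inverse_kinematics(position, orientation): joint angles nearest the present ones, or None.
- robot.observe(): the state.
- optics.read_camera(name): name is "side" or "top" or "wrist"; returns a dict with "image" (420x560x3 uint8, red, green, blue), "range_z" (420x560 float32, m along the optical axis (not along the pixel's ray), 0 where there is no reading), "intrinsics" (3x3 intrinsics, pixels), "world_to_cam" (4x4, takes a point from world to camera coordinates). Camera axes: x right, y down, z forward; pixel columns grow to the right and rows downward; lengths in m; the calibration is good to about 2 mm. A picture is of the moment at which its call begins.
A pose or a line that the arm cannot do raises robot.IKError and nothing moves.
- robot.close_job(): hands the job in, once; it reports no verdict.
Trained networks look in a picture, given as the dict that the camera call returned (one of the last four; its "shot" number tells which), for a name from the list of things; names that differ only in an ending like _2 or _b are one class to them, and where a whole thing is asked for, a point or a joint stands for the part that bears it (a point fixed in the world has none). Each returns a list of dicts, best first, with "score" (0 to 1); they miss things now and then, are a little off and sometimes report something else, mostly with a low value. They report only what shows in the picture. A call takes as long as a camera call.
- recognise(label, picture): "xy" ([column, row] as shares, 0 to 1, of the picture: columns of its width, rows of its height, amid what is visible of it).
- place_of(label, picture): "xy" ([column, row] as shares, 0 to 1, of the picture: columns of its width, rows of its height: a listed point, or the origin of a listed thing).
The state is a dict: "time_s": time; "joints": joint angles; "joint_velocities": joint speeds; "joint_torque": joint torques, N m; "position": TCP position; "eef_rot": TCP orientation; "contact_force": force on the tool from outside, world axes, zero at the start; "moment": the same for the moment, N m; "finger_gap": opening from 0.0 (shut) to 1.0 (fully open).
Only numpy, scipy, OpenCV 4.12 (cv2) and the standard library are available. Lean on these libraries where they do the work, as an engineer would, in place of code of your own. Each camera call takes 0.05 s, during which the arm holds its last target.

## Task

Tare the bench scale with the bowl left on its pan: take the square-handled stylus from the wooden tool rack, push its tip down the round recess in the scale's panel so that the small key at the bottom is fully pressed, and hold it there for about a second. Then let the key spring back and stand the stylus fully down in its rack hole again, upright and released. Do not press the two raised keys, and leave the bowl, the lids and the other tools as they are.

Things in the scene. Friction and masses are not known exactly. Their poses are not given: they have to be found in the camera images.
- stylus: Stylus, 150 mm long, 90 g: light-wood square handle 28 x 28 x 75 mm above a round steel shaft, diameter 10 mm, 75 mm long, round-ended. Stands upright in one of the rack's three holes, the handle's underside resting on the rack's top. Origin on the axis at that underside; z up to the handle's top (+75 mm), x and y square to its faces. The rack's other tools have a round and a flat handle.
- stylus_tip (a point): The lower end of the stylus's shaft, on its axis, 75 mm below the stylus's origin.
- rack: Fixed wooden tool rack, 70 (x) x 220 (y) x 85 mm high: a 16 mm thick top plate over an open space between two end walls. Origin under its centre on the table. Three round through holes, diameter 18 mm, in the top (z = 85 mm) at x = 0 and y = -70, 0, +70 mm, with 79 mm of depth from the top to the floor board; each holds one tool, drawn at random.
- scale: Fixed grey bench scale, 300 (x) x 240 (y) mm; origin under its centre on the table. The panel is its 100 mm on the -x side (nearest the robot), level, 50 mm high; on it from +y to -y: the round recess with the tare key, a flat display, and two raised keys. The steel pan, 190 x 226 mm, top 50 mm high, is centred at x = +50 mm.
- tare_mouth (a point): Centre of the mouth of the round recess in the scale's panel, level with the panel's top, 50 mm above the table; the recess is 21 mm in diameter and vertical. The white tare key, 17 mm in diameter, lies at its bottom, its top 14 mm below the mouth when out.
- tare_key (a joint): Travel of the recessed tare key: 0 out, 0.006 m fully pressed (downwards). The spring takes about 2 N to start and 4.5 N fully down; the key springs back by itself.
- key_near (a joint): Travel of the raised key nearer the robot (22 x 30 mm, standing 9 mm above the panel, at x = -122, y = -75 mm of the scale): 0 out, 0.006 m pressed. Not to be pressed.
- key_far (a joint): Travel of the other raised key (the same, at x = -78, y = -75 mm of the scale): 0 out, 0.006 m pressed. Not to be pressed.
- bowl: Unfired pale bowl, 110 mm across, 55 mm high, loose on the scale's pan; origin under its centre. Leave it.
- round_tool: Tool in the rack with a round turned wooden handle, up to 32 mm in diameter, 72 mm high above the rack; origin at the underside of the handle. Leave it.
- flat_tool: Tool in the rack with a flat paddle handle 10 (x) x 40 (y) mm, 78 mm high above the rack; origin at the underside of the handle. Leave it.
- lid_a: Pale pot lid with a knob, 84 mm across, 44 mm high, lying on the table in front of the rack (robot's side); origin under its centre. Leave it.
- lid_b: The same kind of lid, on the table beyond the rack. Leave it.

How it is judged:
On the way:
1. the stylus's tip, in the recess, holds the tare key fully pressed for 0.7 s (value of joint tare_key above 0.0045 m and horizontal distance between stylus_tip and tare_mouth below 0.0095 m and z of stylus_tip in the frame of scale below 0.036 m), for 0.7 s.
At the end, for the whole second after the job is handed in: The tare key has sprung back (under 1 mm of travel) and the stylus stands at rest in a hole of the rack, within 8 mm of the hole's axis in x and y, upright within 0.1 rad, its handle resting on the rack's top (within 4 mm) (value of joint tare_key below 0.001 m and ((x of stylus in the frame of rack between -0.008 and 0.008 m and y of stylus in the frame of rack between -0.078 and -0.062 m) or (x of stylus in the frame of rack between -0.008 and 0.008 m and y of stylus in the frame of rack between -0.008 and 0.008 m) or (x of stylus in the frame of rack between -0.008 and 0.008 m and y of stylus in the frame of rack between 0.062 and 0.078 m)) and z of stylus in the frame of rack between 0.08 and 0.089 m and angle between stylus's own z axis and vertical below 0.1 rad and linear speed of stylus below 0.02 m/s); the robot touches nothing.
It fails at once if a raised key is pressed (more than 3 mm) (value of joint any of key_near, key_far above 0.003 m).
It fails at once if the bowl, another tool or a lid is moved by more than 20 mm or tipped by more than 0.4 rad (distance of any of bowl, round_tool, flat_tool, lid_a, lid_b from where it was at the start of the episode above 0.02 m or angle between any of bowl, round_tool, flat_tool, lid_a, lid_b's own z axis and vertical above 0.4 rad).
It also fails if it takes over 64 s, if anything falls off the work surface, if the arm or the gripper's body presses on something with over 40 N, if the wrist force passes 120 N, or if a joint passes its speed limit or range.

## Working session

There is one attempt and no reset: what is moved stays moved. The work goes in short steps, each a Python script; the robot and the scene stay as the last script left them, time stands still between calls to the robot, and variables do not carry over. Pictures are saved under pics/ and viewed, and the job is handed in when it is done.

```bash
mkdir -p pics; ls; python3 - <<'E'
from cell import robot, effector, optics, recognise, place_of
import cv2
print(robot.observe(), robot.hold_point_z)
for n in ["top","side","wrist"]:
    p=optics.read_camera(n)
    cv2.imwrite(f"pics/{n}0.png",p["image"][:,:,::-1])
    print(n,p["intrinsics"].round(1).tolist(),p["world_to_cam"].round(3).tolist())
    for l in ["stylus","rack","scale","tare_mouth","round_tool","flat_tool","bowl","lid_a","stylus_tip","tare_key","key_near"]:
        print(l,[( [round(v,3) for v in d["xy"]],round(d["score"],2)) for d in place_of(l,p)[:3]])
print(robot.observe()["time_s"])
E
```

```text
pics
{'time_s': 0.0, 'joints': array([-1.1471431 ,  0.69000101, -0.1945175 ,  1.56634828,  0.15731546,
        0.9024857 , -0.21513639]), 'joint_velocities': array([-6.87427671e-04,  9.11410741e-05, -1.98845009e-03,  8.26425975e-04,
        8.22042037e-04, -7.12451360e-04, -1.25665753e-03]), 'joint_torque': array([-5.24218849e-04, -5.27580178e+01, -1.26730286e+00, -1.53431743e+01,
       -5.26601239e-02,  6.55260388e-03,  1.73976769e-04]), 'position': array([0.23733927, 0.57749732, 0.23789837]), 'eef_rot': array([-3.13974939e+00,  1.40674501e-04,  2.75180040e+00]), 'contact_force': array([-0.22569834, -0.15457734,  0.02480676]), 'moment': array([0.01111339, 0.01247345, 0.03388182]), 'finger_gap': 1.000628659991841} 0.0187
top [[471.7, 0.0, 283.6], [0.0, 471.7, 208.7], [0.0, 0.0, 1.0]] [[0.045, -0.999, -0.0, -0.029], [-0.978, -0.044, -0.203, 0.581], [0.202, 0.009, -0.979, 0.948], [0.0, 0.0, 0.0, 1.0]]
stylus [([0.373, 0.454], 0.63)]
rack [([0.332, 0.499], 0.86)]
scale [([0.642, 0.488], 0.91)]
tare_mouth [([0.589, 0.582], 0.57), ([0.657, 0.391], 0.43)]
round_tool [([0.308, 0.475], 0.55)]
flat_tool [([0.263, 0.509], 0.55)]
bowl [([0.656, 0.392], 0.61), ([0.331, 0.495], 0.47)]
lid_a [([0.337, 0.601], 0.95), ([0.296, 0.401], 0.57)]
stylus_tip []Traceback (most recent call last):
  File "<stdin>", line 9, in <module>
ValueError: it knows: bowl, flat_tool, lid, rack, round_tool, scale, stylus, stylus_tip, tare_mouth
```

View pics/top0.png

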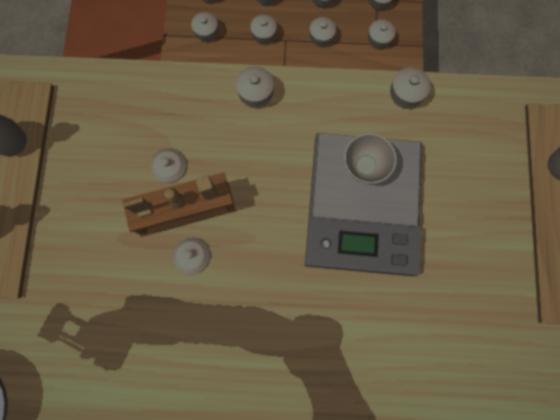

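```bash
cat > h.py <<'E'
from cell import robot, effector, optics, recognise, place_of
import cv2, numpy as np
def world(p,uv):
    # pixel arrays -> world using depth
    K=p["intrinsics"];T=np.linalg.inv(p["world_to_cam"]);uv=np.atleast_2d(uv)
    z=p["range_z"][uv[:,1].astype(int),uv[:,0].astype(int)]
    c=np.c_[(uv[:,0]-K[0,2])/K[0,0]*z,(uv[:,1]-K[1,2])/K[1,1]*z,z]
    return c@T[:3,:3].T+T[:3,3], z
def cloud(p):
    h,w=p["range_z"].shape
    v,u=np.mgrid[:h,:w]
    X,z=world(p,np.c_[u.ravel(),v.ravel()])
    X[z<=0]=np.nan
    return X.reshape(h,w,3)
def onplane(p,uv,z0):
    K=p["intrinsics"];T=np.linalg.inv(p["world_to_cam"])
    d=T[:3,:3]@np.array([(uv[0]-K[0,2])/K[0,0],(uv[1]-K[1,2])/K[1,1],1]);o=T[:3,3]
    return o+d*(z0-o[2])/d[2]
def save(p,n,box=None,f=1):
    im=p["image"][:,:,::-1]
    if box: im=im[box[1]:box[3],box[0]:box[2]]
    cv2.imwrite(f"pics/{n}.png",cv2.resize(im,None,fx=f,fy=f,interpolation=cv2.INTER_CUBIC))
E
python3 - <<'E'
from h import *
for n in ["top","side","wrist"]:
    p=optics.read_camera(n); np.savez(f"{n}0.npz",**{k:p[k] for k in ["image","range_z","intrinsics","world_to_cam"]})
    save(p,n+"0")
    for l in ["stylus","tare_mouth"]:
        print(n,l,[(np.round(np.array(d["xy"])*[560,420],1),round(d["score"],2)) for d in place_of(l,p)[:3]])
p=np.load("top0.npz")
save(p,"topz",(110,120,510,330),2)
print(robot.observe()["time_s"])
E
```

```text
top stylus [(array([208.7, 192.9]), 0.86), (array([361.3, 208.2]), 0.46)]
top tare_mouth [(array([325.8, 244.6]), 0.73), (array([363., 204.]), 0.52)]
side stylus [(array([264.9, 164.8]), 0.73)]
side tare_mouth [(array([249. , 239.7]), 0.8)]
wrist stylus []
wrist tare_mouth []
0.95
```

View pics/topz.png

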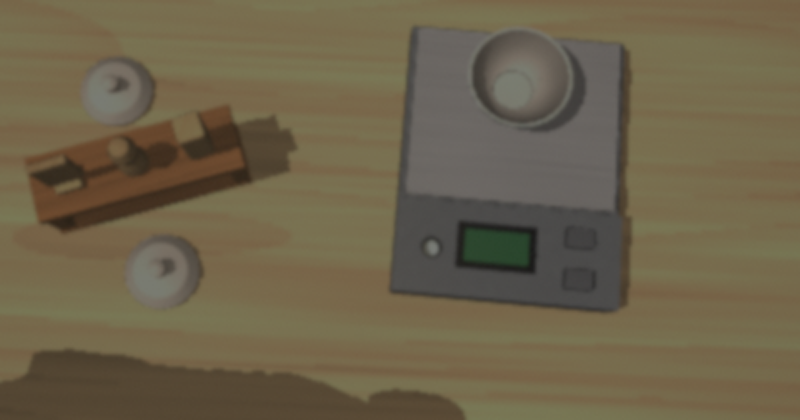

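View pics/side0.png

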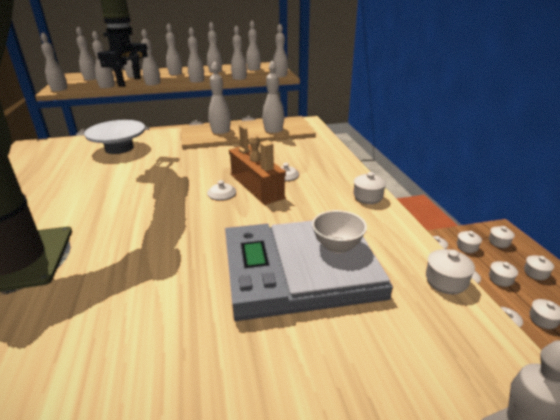

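```bash
python3 - <<'E'
from h import *
p=np.load("top0.npz"); p={k:p[k] for k in p}
X=cloud(p)
def rect(m,name):
    pts=X[m][:,:2].astype(np.float32); r=cv2.minAreaRect(pts*1000); print(name,len(pts),np.round(r[0],1),np.round(r[1],1),round(r[2],1))
    return r
v,u=np.mgrid[:420,:560]
reg=(u>115)&(u<245)&(v>165)&(v<240)
z=X[...,2]
rect(reg&(abs(z-.085)<.006),"racktop")
for zz in np.arange(.1,.17,.01):
    m=reg&(z>zz)&(z<zz+.01); 
    n,lab,st,c=cv2.connectedComponentsWithStats(m.astype(np.uint8))
    print(round(zz,2),[(X[lab==i].mean(0).round(4).tolist(),int(st[i,4])) for i in range(1,n)])
reg2=(u>300)&(u<430)&(v>125)&(v<280)
rect(reg2&(abs(z-.05)<.008),"scale")
print(onplane(p,(325.8,244.6),.05), onplane(p,(208.7,192.9),.085))
p=np.load("side0.npz"); p={k:p[k] for k in p}
print(onplane(p,(249,239.7),.05), onplane(p,(264.9,164.8),.085))
X=cloud(p);z=X[...,2]
E
```

```text
racktop 2515 [584.1 221.6] [ 72.  220.5] 18.1
0.1 [([0.6181, 0.1448, 0.1042], 1), ([0.612, 0.1424, 0.1035], 1), ([0.6055, 0.1397, 0.1044], 1), ([0.5782, 0.215, 0.1048], 52), ([0.5924, 0.1515, 0.1045], 17), ([0.5659, 0.2696, 0.1047], 8), ([0.5566, 0.2888, 0.1049], 21)]
0.11 [([0.6192, 0.1452, 0.1158], 1), ([0.6137, 0.1431, 0.1133], 1), ([0.6068, 0.1402, 0.116], 1), ([0.594, 0.1475, 0.1157], 22), ([0.59, 0.2119, 0.1117], 2), ([0.5771, 0.2159, 0.1132], 19), ([0.5591, 0.2834, 0.1153], 32)]
0.12 [([0.6205, 0.1457, 0.1267], 1), ([0.6144, 0.1433, 0.1266], 1), ([0.6084, 0.1408, 0.1261], 1), ([0.6028, 0.1387, 0.124], 1), ([0.5971, 0.1402, 0.1245], 3), ([0.5915, 0.1538, 0.125], 9), ([0.5828, 0.2094, 0.1248], 1), ([0.5705, 0.2698, 0.125], 3), ([0.5749, 0.2131, 0.1274], 2), ([0.5724, 0.2187, 0.1238], 1), ([0.558, 0.2854, 0.1251], 28)]
0.13 [([0.6159, 0.1439, 0.1365], 1), ([0.6099, 0.1415, 0.1361], 1), ([0.604, 0.1392, 0.1353], 1), ([0.5935, 0.1484, 0.1352], 24), ([0.5826, 0.2082, 0.1349], 2), ([0.5754, 0.2108, 0.1354], 5), ([0.5591, 0.2829, 0.1354], 33), ([0.5709, 0.2231, 0.1385], 1)]
0.14 [([0.
[... 432 characters left out ...]
, 1), ([0.5655, 0.2793, 0.16], 1), ([0.5587, 0.3009, 0.1596], 2), ([0.5612, 0.2885, 0.1599], 1), ([0.553, 0.3057, 0.1576], 1)]
0.16 [([0.6049, 0.158, 0.1609], 34), ([0.617, 0.154, 0.1604], 1), ([0.6163, 0.1486, 0.1603], 4), ([0.6146, 0.1636, 0.1601], 1), ([0.6076, 0.153, 0.1619], 2), ([0.607, 0.1492, 0.1609], 1), ([0.6072, 0.1433, 0.1614], 1), ([0.5995, 0.1653, 0.1601], 2), ([0.6024, 0.1401, 0.1609], 2), ([0.5925, 0.1627, 0.1605], 2), ([0.5924, 0.1576, 0.162], 1), ([0.5617, 0.287, 0.1621], 85)]
0.17 []
scale 12142 [ 609.  -179.4] [240.5 296.4] 87.4
[ 0.51032124 -0.09537765  0.05      ] [0.60339114 0.15554237 0.085     ]
[ 0.51492775 -0.11395478  0.05      ] [0.60541333 0.17688048 0.085     ]
```

The top view shows the square-handled stylus at about (208,190), next to the round tool, and the recess with its white key at about (326,244). The side view agrees. Next I'll look at both from the wrist camera.

```bash
python3 - <<'E'
from h import *
yaw=np.deg2rad(108.1)
def look(pos,n):
    robot.reach(pos,[np.pi,0,yaw]); robot.dwell(.2)
    p=optics.read_camera("wrist"); np.savez(f"{n}.npz",**{k:p[k] for k in ["image","range_z","intrinsics","world_to_cam"]}); save(p,n)
    for l in ["stylus","tare_mouth"]:
        print(n,l,[(np.round(np.array(d["xy"])*[560,420],1),round(d["score"],2)) for d in place_of(l,p)[:3]])
    print(np.linalg.inv(p["world_to_cam"]).round(3).tolist(),robot.observe()["position"],robot.observe()["joints"].round(2),robot.observe()["time_s"])
look([.512,-.097,.26],"w_scale")
look([.600,.153,.32],"w_sty")
E
```

```text
w_scale stylus []
w_scale tare_mouth [(array([278.9, 185.1]), 0.87)]
[[0.95, 0.3, 0.085, 0.491], [0.312, -0.915, -0.257, -0.031], [0.001, 0.271, -0.963, 0.405], [0.0, 0.0, 0.0, 1.0]] [ 0.51206003 -0.09680989  0.25997122] [ 0.11  0.52 -0.03  1.86  0.02  0.76  0.4 ] 3.8833
w_sty stylus [(array([279.4, 180.2]), 0.91)]
w_sty tare_mouth [(array([173.5, 311.1]), 0.74)]
[[0.951, 0.296, 0.084, 0.579], [0.308, -0.916, -0.259, 0.217], [0.0, 0.272, -0.962, 0.465], [0.0, 0.0, 0.0, 1.0]] [0.60001983 0.15203482 0.31994231] [-0.33  0.6   0.01  1.48 -0.01  1.06 -0.  ] 5.2917
```

View pics/w_scale.png

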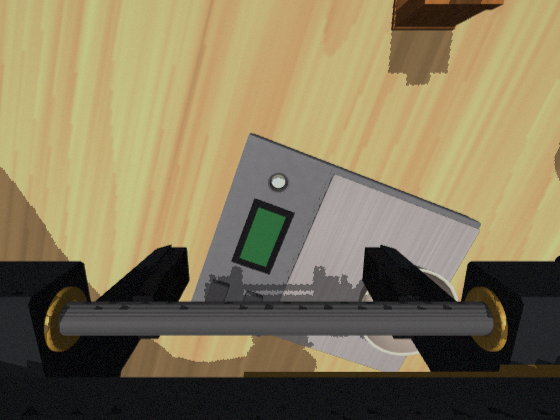

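View pics/w_sty.png

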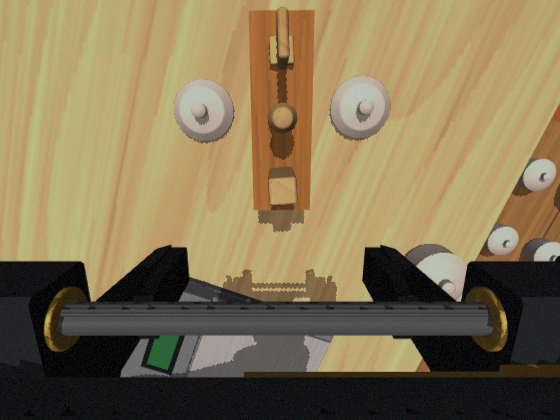

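```bash
python3 - <<'E'
from h import *
L=lambda n:{k:v for k,v in np.load(n).items()}
p=L("w_scale.npz"); print(onplane(p,(278.9,185.1),.05))
X=cloud(p); z=X[...,2]
v,u=np.mgrid[:420,:560]; m=(abs(u-280)<45)&(abs(v-187)<45)&(z<.044)&(z>.03)
print("deep",m.sum(),X[m].mean(0), u[m].mean(),v[m].mean(), np.median(z[m]))
save(p,"w_scale_z",(220,125,340,245),5)
p=L("w_sty.npz"); print(onplane(p,(279.4,180.2),.085))
X=cloud(p); z=X[...,2]
m=(abs(u-280)<80)&(abs(v-180)<120)&(z>.152)&(z<.17)
n,lab,st,c=cv2.connectedComponentsWithStats(m.astype(np.uint8))
for i in range(1,n):
    if st[i,4]>100:
        q=X[lab==i]; r=cv2.minAreaRect(q[:,:2].astype(np.float32)*1000); print(st[i],q.mean(0),np.median(q[:,2]),r)
m=(abs(z-.085)<.004); r=cv2.minAreaRect(X[m][:,:2].astype(np.float32)*1000); print("rack",r)
E
```

```text
[ 0.51740411 -0.0972665   0.05      ]
deep 404 [ 0.53903626 -0.10000573  0.03741731] 295.28960396039605 190.47029702970298 0.03737880906854843
[0.60566767 0.15088139 0.085     ]
[271 106  23  24 407] [0.58496352 0.2206054  0.15478433] 0.15486578976244664 ((585.09814453125, 220.66845703125), (20.858474731445312, 20.724842071533203), 3.7698023319244385)
[268 176  29  30 785] [0.60639806 0.1549902  0.15905783] 0.15931115128908196 ((606.7646484375, 154.07904052734375), (27.89368438720703, 28.197525024414062), 21.274763107299805)
rack ((584.9442749023438, 220.8252410888672), (70.13417053222656, 219.85328674316406), 18.202505111694336)
```

```bash
python3 - <<'E'
from h import *
L=lambda n:{k:v for k,v in np.load(n).items()}
v,u=np.mgrid[:420,:560]
for f,c in (("w_scale.npz",(279,183)),("top0.npz",(326,244))):
    p=L(f); g=p["image"].min(2).astype(int); X=cloud(p)
    m=(np.hypot(u-c[0],v-c[1])<14); 
    d=p["image"].max(2); k=m&(g>130 if f[0]=='w' else g>d[m].max()*.75)
    print(f,k.sum(),u[k].mean(),v[k].mean(),np.median(X[k][:,2]),onplane(p,(u[k].mean(),v[k].mean()),np.median(X[k][:,2])))
    pan=(abs(X[...,2]-.05)<.004); r=cv2.minAreaRect(X[pan][:,:2].astype(np.float32)*1000); print(r)
E
```

```text
w_scale.npz 112 278.1607142857143 182.0625 0.03564315268261878 [ 0.51648973 -0.09676194  0.03564315]
((614.05810546875, -84.79606628417969), (429.3042907714844, 294.69549560546875), 87.4093246459961)
top0.npz 27 325.9259259259259 243.40740740740742 0.03502936498595388 [ 0.51490306 -0.09683599  0.03502936]
((706.5576171875, 13.3826904296875), (1232.2779541015625, 474.05804443359375), 87.44338989257812)
```

View pics/w_scale_z.png

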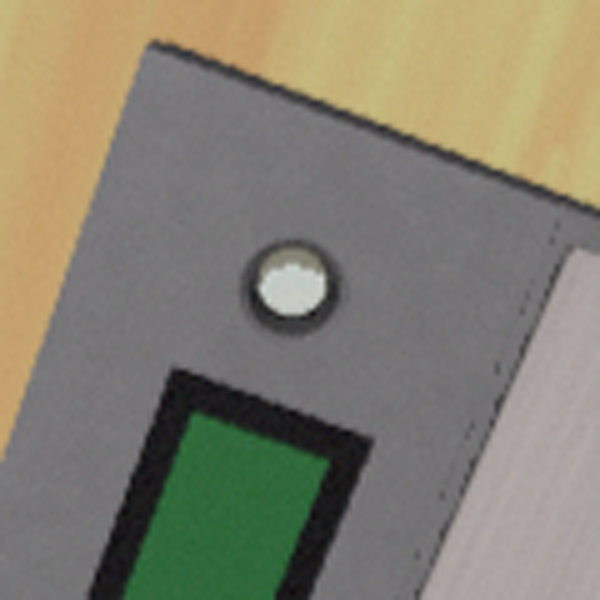

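The wrist view shows the recess rim centred at (278,182) and the stylus handle at (282,190), roughly square to the rack. I'll grasp it with the jaws along the rack's x, clear of the round tool.

```bash
python3 - <<'E'
from h import *
L=lambda n:{k:v for k,v in np.load(n).items()}
print("mouth",onplane(L("w_scale.npz"),(278.4,182.6),.05))
yaw=np.deg2rad(109.2); P=[.6067,.1543]
robot.reach(P+[.26],[np.pi,0,yaw])
print("stop",robot.servo_line(P+[.112],.12,threshold=6))
o=robot.observe();print(o["position"],o["eef_rot"],o["time_s"])
p=optics.read_camera("side");save(p,"grasp_pre",(180,100,330,220),5)
effector.set_gripper(0.0,25)
robot.dwell(.2)
o=robot.observe();print(o["position"],o["contact_force"],o["finger_gap"],o["time_s"])
p=optics.read_camera("side");save(p,"grasp",(180,100,330,220),5)
E
```

```text
mouth [ 0.51595499 -0.09469954  0.05      ]
stop False
[0.60733198 0.15446574 0.11282158] [3.13991622e+00 7.48736999e-05 1.90584040e+00] 7.025
[0.60663569 0.15430941 0.11195668] [-0.20159816  0.26043965  0.023124  ] 0.31247255891298786 8.2083
```

View pics/grasp.png

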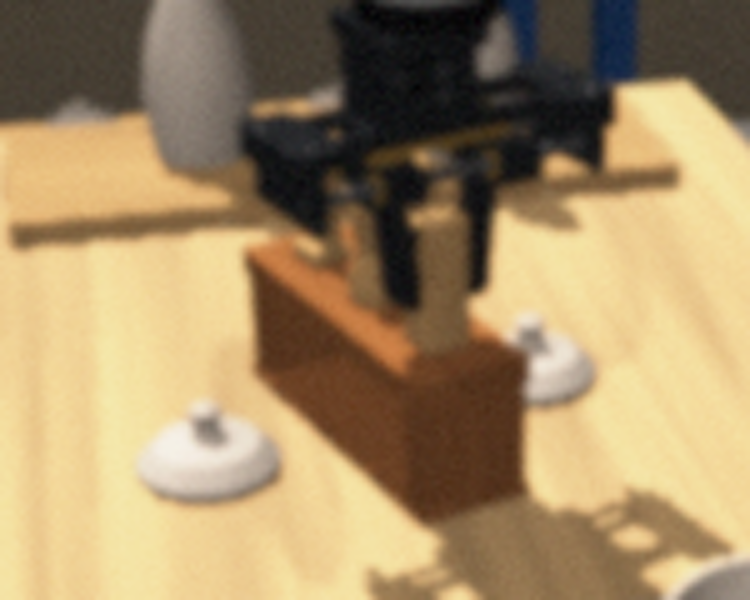

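The gripper holds the handle with a 27.5 mm gap, standing straight. I'll lift it and carry it over the recess.

```bash
python3 - <<'E'
from h import *
P=[.6066,.1543]; M=[.516,-.0955]
print(robot.servo_line(P+[.235],.12))
robot.servo_line(M+[.235],.2)
robot.servo_line(M+[.172],.1)
robot.dwell(.3)
o=robot.observe();print(o["position"],o["eef_rot"],o["contact_force"],o["finger_gap"],o["time_s"])
for n,b in (("side",(200,150,320,270)),("top",(270,190,390,290)),("wrist",(200,110,360,270))):
    p=optics.read_camera(n);save(p,"over_"+n,b,4 if n=="wrist" else 5); np.savez(f"over_{n}.npz",**{k:p[k] for k in ["image","range_z","intrinsics","world_to_cam"]})
    for l in ["stylus_tip","tare_mouth","stylus"]:
        print(n,l,[(np.round(np.array(d["xy"])*[560,420],1),round(d["score"],2)) for d in place_of(l,p)[:3]])
E
```

```text
False
[ 0.51628917 -0.09554852  0.17245726] [3.14069999e+00 4.22648739e-04 1.90585472e+00] [-0.69227994 -0.06564202 -0.82136779] 0.321149982752017 11.9917
side stylus_tip [(array([246., 226.]), 0.75), (array([338.2, 246.4]), 0.53)]
side tare_mouth [(array([248.7, 237. ]), 0.64), (array([219.2, 190.5]), 0.63)]
side stylus [(array([241.5, 198. ]), 0.75)]
top stylus_tip []
top tare_mouth [(array([328.9, 243.4]), 0.76)]
top stylus []
wrist stylus_tip [(array([277.3, 208. ]), 0.58)]
wrist tare_mouth [(array([274.9, 203.7]), 0.66)]
wrist stylus [(array([273.3, 244.5]), 0.66)]
```

View pics/over_side.png

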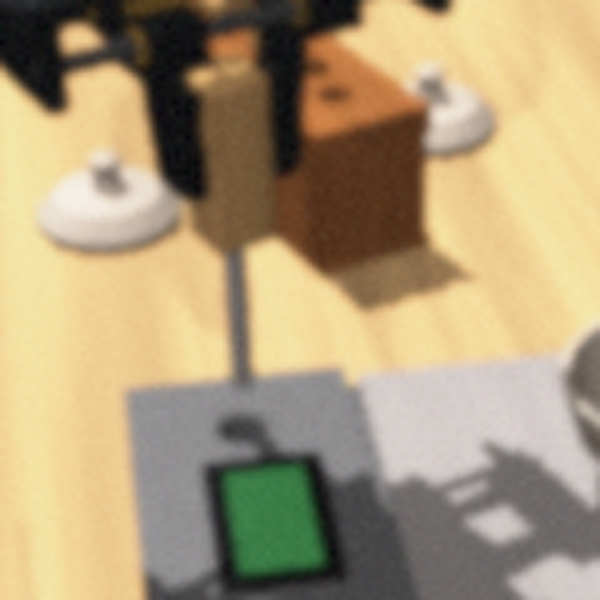

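View pics/over_wrist.png

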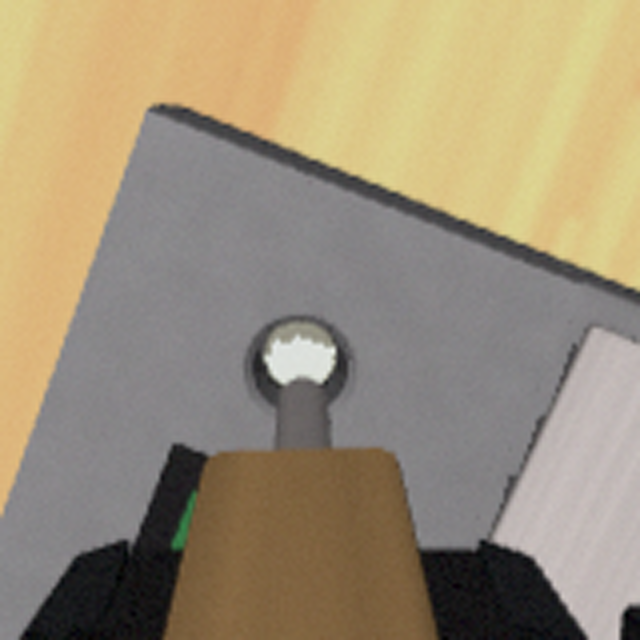

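```bash
python3 - <<'E'
from h import *
L=lambda n:{k:v for k,v in np.load(n).items()}
def pr(p,X):
    c=p["world_to_cam"]@np.r_[X,1]; q=p["intrinsics"]@c[:3]; return (q[:2]/q[2]).round(1)
for n in ("side","wrist"):
    p=L(f"over_{n}.npz"); tip=np.array([.5163,-.0955,.0705]); m=np.array([.516,-.0955,.05])
    print(n,"tip",pr(p,tip),"mouth",pr(p,m),"J", [(pr(p,m+d)-pr(p,m)) for d in np.eye(3)[:2]*.01])
print(onplane(L("over_wrist.npz"),(274.5,202),.05))
E
```

```text
side tip [247.9 227. ] mouth [248.2 234.8] J [array([ 4.5, -0.6]), array([-0.7, -2.5])]
wrist tip [275.  208.8] mouth [274.7 202.3] J [array([10.8,  3.6]), array([  3.8, -10.6])]
[ 0.51577095 -0.09529859  0.05      ]
```

Both cameras agree with the expected tip and mouth positions to within about 1 px, so I'll press.

```bash
python3 - <<'E'
from h import *
M=[.516,-.0955]
def s(t): o=robot.observe();print(t,o["position"].round(4),o["contact_force"].round(2),round(o["finger_gap"],3),o["time_s"])
effector.set_gripper(0.0,40); s("grip")
print(robot.servo_line(M+[.141],.05,threshold=8)); s("above key")
print(robot.servo_line(M+[.1295],.015,threshold=8)); s("down")
p=optics.read_camera("side");save(p,"press",(200,150,320,270),5)
robot.dwell(1.2); s("held")
p=optics.read_camera("wrist");save(p,"press_w",(200,110,360,270),4)
E
```

```text
grip [ 0.516  -0.0955  0.172 ] [ 0.1   0.12 -1.17] 0.316 12.8083
False
above key [ 0.5161 -0.0955  0.141 ] [-0.61  0.62 -1.03] 0.314 13.575
True
down [ 0.5164 -0.0956  0.1312] [-0.52  0.07  6.13] 0.318 14.2333
held [ 0.5164 -0.0956  0.1313] [-0.23 -0.4   6.19] 0.317 15.4833
```

View pics/press.png

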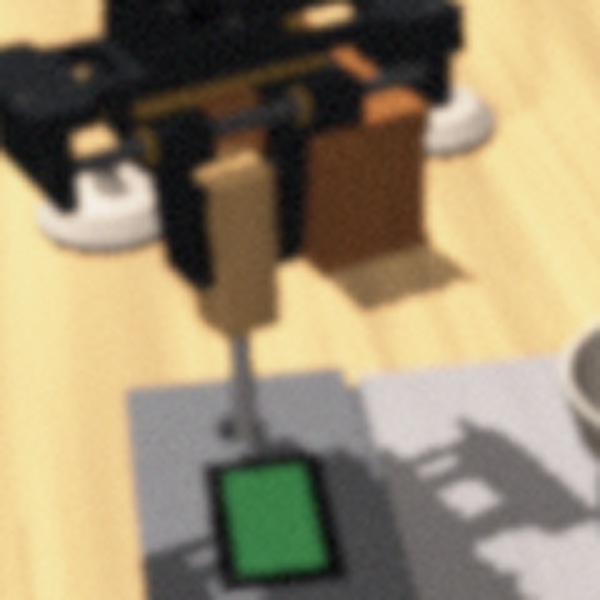

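The force on the key is about 7 N, above the 4.5 N it takes to bottom out. The tip is about 20.7 mm below the mouth, and it held for 1.2 s. I'll go back over the rack hole and check there before inserting.

```bash
python3 - <<'E'
from h import *
P=[.6066,.1543]; M=[.516,-.0955]
robot.servo_line(M+[.16],.05)
robot.servo_line(M+[.235],.15)
robot.servo_line(P+[.235],.2)
robot.servo_line(P+[.195],.1)
robot.dwell(.3)
o=robot.observe();print(o["position"],o["eef_rot"],o["contact_force"],o["finger_gap"],o["time_s"])
def pr(p,X):
    c=p["world_to_cam"]@np.r_[X,1]; q=p["intrinsics"]@c[:3]; return (q[:2]/q[2]).round(1)
for n,b in (("side",(210,90,330,210)),("wrist",(200,110,360,270)),("top",(110,120,250,240))):
    p=optics.read_camera(n);save(p,"back_"+n,b,4 if n=="wrist" else 5)
    print(n,"tip",pr(p,P+[.093]),"hole",pr(p,P+[.085]),"under",pr(p,P+[.168]))
E
```

```text
[0.60692469 0.15440315 0.19560835] [ 3.14066703e+00 -2.91053603e-05  1.90591749e+00] [ 0.4071284  -0.15077915 -1.23214385] 0.3126146758112675 19.2417
side tip [266.8 165.5] hole [266.9 168.2] under [266.  139.3]
wrist tip [274.2 208.3] hole [274.3 205.8] under [274.  242.8]
top tip [208.8 190.5] hole [209.4 191.4] under [202.8 181.2]
```

View pics/back_side.png

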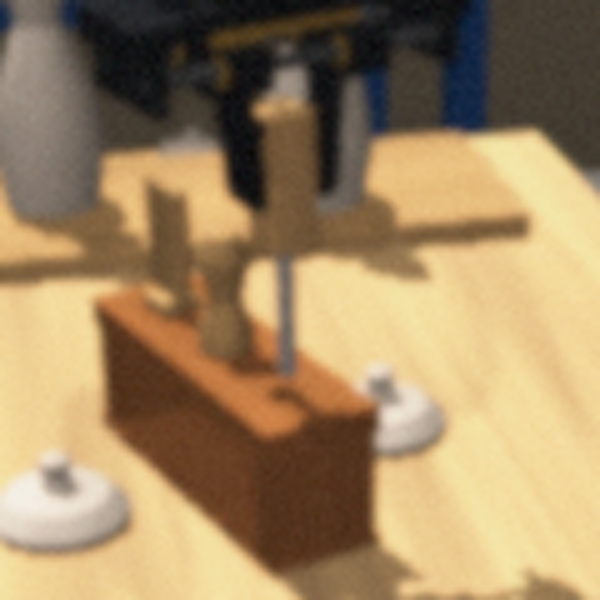

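View pics/back_wrist.png

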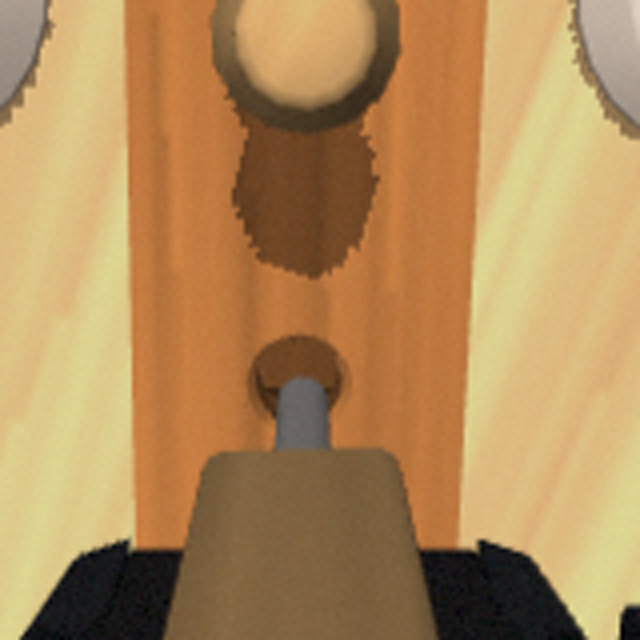

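The wrist view shows the hole at (275,205), within 1 px of the expected spot, with the tip directly above it. Inserting now.

```bash
python3 - <<'E'
from h import *
P=[.6066,.1543]
def s(t): o=robot.observe();print(t,o["position"].round(4),o["contact_force"].round(2),round(o["finger_gap"],3),o["time_s"])
print(robot.servo_line(P+[.118],.05,threshold=6)); s("in")
print(robot.servo_line(P+[.109],.012,threshold=5)); s("seat")
p=optics.read_camera("side");save(p,"seat",(210,90,330,210),5)
E
```

```text
False
in [0.6068 0.1544 0.1183] [ 0.38 -0.34 -1.67] 0.317 21.0833
True
seat [0.6066 0.1543 0.1119] [-0.22 -0.35  5.16] 0.312 21.625
```

View pics/seat.png

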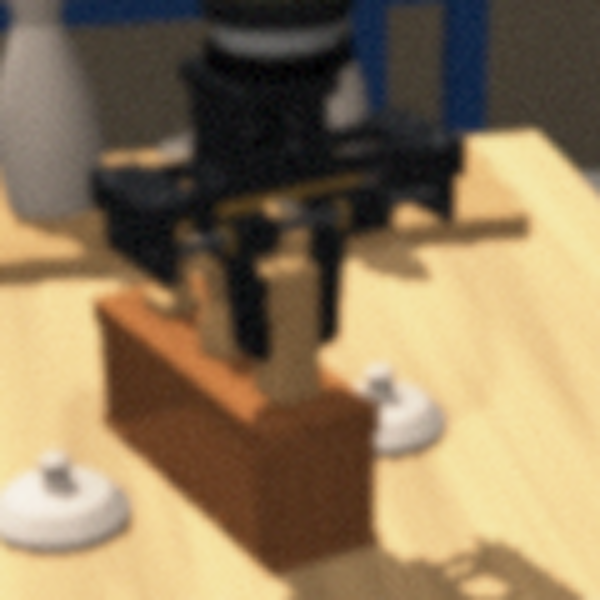

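It's seated at the same height it was grasped at, so I'll release, lift away and check.

```bash
python3 - <<'E'
from h import *
P=[.6066,.1543]
effector.set_gripper(1.0)
robot.servo_line(P+[.32],.12); robot.dwell(.4)
p=optics.read_camera("wrist");save(p,"end_w"); X=cloud(p);z=X[...,2]
v,u=np.mgrid[:420,:560]
m=(abs(u-280)<80)&(abs(v-180)<120)&(z>.152)&(z<.17)
n,lab,st,c=cv2.connectedComponentsWithStats(m.astype(np.uint8))
for i in range(1,n):
    if st[i,4]>100:
        q=X[lab==i]; r=cv2.minAreaRect(q[:,:2].astype(np.float32)*1000); print(st[i],q.mean(0),np.median(q[:,2]),r)
p=optics.read_camera("side");save(p,"end_s",(180,90,400,260),3)
p=optics.read_camera("top");X=cloud(p);m=(np.hypot(u-326,v-243.5)<5);print("key z",np.nanmin(X[m][:,2]),np.median(X[(np.hypot(u-326,v-243.5)<2.5)][:,2]))
o=robot.observe();print(o["position"],o["contact_force"],o["time_s"])
E
```

```text
[265 108  23  24 405] [0.5850092  0.22052216 0.1548305 ] 0.15494869685351365 ((585.2067260742188, 220.5001678466797), (20.375314712524414, 21.08955192565918), 64.35408782958984)
[262 178  28  29 777] [0.60669648 0.15520137 0.15904117] 0.15919472686664587 ((606.9840087890625, 153.9378662109375), (27.092609405517578, 28.51985740661621), 19.928512573242188)
key z 0.017157549752587764 0.0355310592458683
[0.6065781  0.15427956 0.32000292] [0.35077386 0.33772496 0.6214313 ] 25.1
```

View pics/end_s.png

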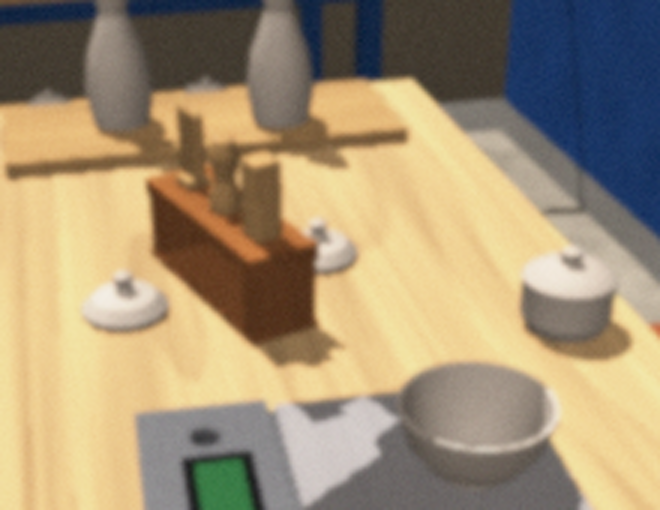

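View pics/end_w.png

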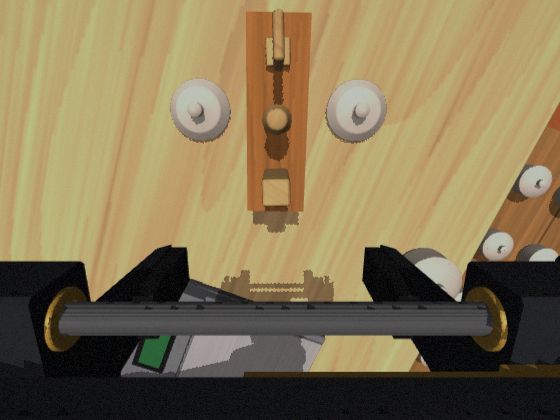

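The stylus is back where it started, with its top at z = 0.159, upright. The key reads z = 0.0355, the same as when it was out.

```bash
python3 -c "
from cell import robot
robot.close_job()"
```

```text
the job is handed in; nothing more can be done
```

I tared the scale with the bowl left on its pan, put the stylus back in its rack hole and handed the job in. No verdict was reported.

- **Press:** the stylus tip went about 20.7 mm below the mouth of the recess. It pushed with about 7 N, more than the 4.5 N needed to press the key fully, and stayed there for about 1.25 s. I had no reading of the key's travel, so "fully pressed" rests on the force and the depth.
- **Key after release:** in the top view the key's surface measured z ≈ 0.0355 m, against 0.035–0.036 m before the press, so it has sprung back.
- **Stylus:** it stands upright and released in its original hole. Its top is at z ≈ 0.159 m and within about 1 mm of where it started. The gripper was clear of everything.
- **Other things:** the round tool measured where it was before. The flat tool, the lids and the bowl look unmoved in the pictures, but I did not measure them. The arm never went near the raised keys.

The clock read about 25 s of the 64 s allowed at my last check. No check failed. The only disagreement was early on: the network's side-view positions differed by about 20 mm from the other views. I used the wrist camera's depth and pixel positions instead.

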